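Clamp the work plate and rock the locating block out of the jig

ROBOT

A 6-joint arm with a two-finger parallel gripper is mounted at the origin on the work surface. World frame = base frame: x ahead of the robot, y to its left, z up, the work surface at z = 0. Lengths are in m, angles in degrees, forces in N, time in s.
With the tool pointing down it reaches from about 0.375 to 0.75 m from the base axis. Payload 9 kg.
Tool frame: the origin (TCP) lies midway between the tips of the shut fingers; the grasp point (between the pads) lies 19 mm behind it; y points along the fingers, z is the direction in which the jaws open and shut, and the axes are right-handed (so a half turn about y gives the same grasp; the last joint's range is limited). The gripper opens to 85 mm and grips with 20 to 120 N. Pads are 22 mm wide; open, the fingers measure 114 mm over their backs; the gripper's body (76 mm by 85 mm) begins 54 mm behind the grasp point. The pads swing forward as they close: fully open they stand 13 mm farther back than shut.
Start: joints at [-84.952, 5.964, 5.575, 89.605, 0, 77.527], TCP at [0.181, -0.572, 0.209] pointing down, gripper open.
Joint ranges: [-171.21, 171.21], [-48.23, 106.86], [-62.78, 66.21], [-105.2, 120.99], [-86.42, 89.51], [-180, 180]. Speed limits (degrees/s): [127.2, 127.2, 147.25, 180, 180, 180].

INTERFACE

Orientations are given as a 3x3 rotation matrix whose columns are the frame's x, y, z axes.
In Python, from cell import robot, optics gives the robot as it stands. The module is installed in compiled form; this text tells all that it offers.
- The arm moves only by the tool move_arm, never from a script. Its argument "deltas" is a list of rows, each a list of 3 entries, a list of its own where there are three numbers: the opening, from 0 (shut) to 1 (fully open), then the shift along the tool's x, y, z in mm, then the turn, a rotation vector about the tool's x, y, z in degrees. A call has 1 to 10 rows; each row shifts and turns the commanded pose from where the row before left it, along the tool's axes as they then stand; what a row does not reach is not made up. A row lasts 1/10 s, in which the tool goes at most 50 mm and 8.59 degrees, less where a joint would pass 70% of its speed; a pose out of reach is approached as far as the arm can. A call is refused whole if a number of a shift passes 50 or a number of a turn 8.59, either way. A call with a gripper value outside its range is refused whole. The fingers move at their own pace and stop on an object; "force" is the grip in N (left out, the last holds). Time passes only in rows, so rows that do not move let the fingers close. It gives the time, the measured TCP pose, the force and the opening at its end, in the units of the state.
- robot.sense(): the state, without advancing time (a new reading comes with each control period).
- optics.grab_frame(name): name is "side" or "top"; returns a dict with "pixels" (400x640x3 uint8, blue, green, red), "range_z" (400x640 float32, m along the optical axis (not along the pixel's ray), 0 where there is no reading), "camera_matrix" (3x3 intrinsics, pixels), "rvec" (rotation vector, rad) and "tvec" (3), from world to camera coordinates, as OpenCV has them. Camera axes: x right, y down, z forward; pixel columns grow to the right and rows downward; lengths in m; the calibration is good to about 2 mm. A picture is of the moment at which its call begins.
- robot.job_done(): hands the job in, once; it reports no verdict.
Trained networks look in the newest picture that a camera, given by its name, has taken for a name from the list of things; names that differ only in an ending like _2 or _b are one class to them, and where a whole thing is asked for, a point or a joint stands for the part that bears it (a point fixed in the world has none). Each returns a list of dicts, best first, with "p" (0 to 1); they miss things now and then, are a little off and sometimes report something else, mostly with a low value. They report only what shows in the picture. A call takes as long as a camera call. They do not tell look-alikes from the thing itself.
- optics.cut_out(camera, name): "region" (400x640 bool, what is visible of it) and "position" ([column, row] in pixels, amid what is visible of it).
The state is a dict: "time_s": time; "joints": joint angles; "qd": joint speeds; "effort": joint torques, N m; "tool_pos": TCP position; "eef_rot": TCP orientation; "ft_force": force on the tool from outside, world axes, zero at the start; "ft_torque": the same for the moment, N m; "finger_gap": opening from 0.0 (shut) to 1.0 (fully open).
Only numpy, scipy, OpenCV 4.12 (cv2) and the standard library are available. Lean on these libraries where they do the work, as an engineer would, in place of code of your own. Each camera call takes 0.05 s, during which the arm holds its last target. There are 200 camera calls.

TASK

The plate in the jig on the bench has been set against the upright steel locating block: first swing the jig's clamp bar fully down onto the plate, then take hold of the locating block, which is stuck fast in its sprung slot, and work it out by rocking it side to side along the slot, at least two swings of 5 degrees or more to each side while it is still in the slot, easing it up without pulling its holder up off the jig. Finish still holding the block, upright and still, just clear above its slot (about a finger's breadth, 15 mm), the block touching neither jig nor plate; do not put it down or let go. The plate must stay where it is, and everything else on the jig and bench must be left alone.

Things in the scene. Friction and masses are not known exactly. Their poses are not given: they have to be found in the camera images.
- fixture: The jig, screwed to the bench: aluminium base plate 170 x 260 x 15 mm (x, y, z). Origin: centre of its underside, on the bench; z up. In its frame the block's holder is on the -x half, the work plate on the +x half, the clamp hinge at the +y side. Its yaw varies within 0.35 rad of the world's.
- block: The locating block: tall plain steel block 20 x 44 x 74 mm (x, y, z), 0.3 to 0.5 kg, with a cross hole. Origin: centre of its underside; axes as the jig's at the start. Its lowest 14 mm sit in the slot. The work plate lies 1.5 mm from its +x face, top 22 mm above the block's underside: grip the two narrow faces (44 mm apart along y), fingertips 28 mm or more above its underside.
- slot (a point): Centre of the slot's mouth, 37 mm above the bench, jig x = -45, y = 0 mm (fixed to the jig), in the block's holder, a dark steel box 52 x 92 x 22 mm. The block rests 14 mm deep on a pad 16 mm long in y, so its ends can dip 4 mm; 3 mm of y play at each end: it can rock about x (top moving along y) by 0.15 rad each way. A sprung jaw on the -x side squeezes it across x, about 28 N.
- holder (a joint): Lift of the block's holder off the jig, m: 0 seated, at most 0.008; a spring and its weight hold it down (18 N, plus 1 N per mm). The block pulled straight up sticks (25 N or more) and brings the holder along; while it is swung 0.1 rad to each side about a point 7 mm above its underside it creeps up under a light pull, about 1 mm a swing.
- clamp (a joint): Angle of the hold-down clamp bar, rad: 0 is fully down, level, its rubber foot on the work plate; 1.5 is nearly upright. It starts between 1.0 and 1.4 and stays where it is left (friction 0.2 N m, about 2 N at its tip). Positive raises the free end.
- clamp_hinge (a point): Centre of the clamp's hinge pin, 60 mm above the bench, at jig x = 20, y = 102 mm; the axis runs along the jig's x. At angle 0 the bar (12 mm wide, 10 mm thick, its mid-line through the hinge) reaches from here along the jig's -y, 152 mm long; the foot is 102 mm out.
- clamp_tip (a point): Middle of the upper face of the clamp bar's black grip pad (20 mm wide, 36 mm long, 12 mm thick), 134 mm out from the hinge and 6 mm above the bar's mid-line. Moves with the bar. Push here to swing it down.
- plate: The work plate: loose aluminium plate 80 x 90 x 8 mm lying on the jig's rest, top 45 mm above the bench. Origin: centre of its underside, at jig x = 7.5, y = 0 mm.
- bush: Bystander: brass bush (tube) 22 mm across, 18 mm high, standing on the jig's base plate. Origin: centre of its underside.
- dowel: Bystander: steel dowel, 12 mm across, 22 mm high, standing on the jig's base plate. Origin: centre of its underside.
- driver: Bystander: screwdriver with black handle lying on the bench.
- spanner: Bystander: steel spanner lying on the bench.
- jar: Bystander: closed jar, 60 mm across, 75 mm high, on the bench.
- spool: Bystander: empty black spool, 64 mm across, 42 mm high, on the bench.
- tray: Bystander: shallow white open tray 110 x 150 x 30 mm on the bench.
Things that resemble listed ones, but are neither listed nor needed, are in the scene too. Of the things that look like the plate, the largest one is meant.

How it is judged:
By the outcome, as a careful person would: the job done as asked, in the order asked, and still so for the second after the job is handed in, while the arm keeps its last pose, push and grip.
It also fails if it takes over 61 s, if anything falls off the work surface, if the arm or the gripper's body presses on something with over 40 N, if the wrist force passes 120 N, or if a joint passes its speed limit or range.

## Working session

There is one attempt and no reset: what is moved stays moved. The work goes in short steps, Python scripts to look and compute and a tool call to move; the robot and the scene stay as the last step left them, time stands still between calls to the robot, and variables do not carry over. Pictures are saved under pics/ and viewed, about 8 in all and at most 12, crops included, and the job is handed in when it is done.

Besides the shell and the picture viewer there is one more tool, called after "Call:" as name(argument=value, ...) on one line, values as JSON. move_arm: Moves the arm, as the interface text tells. Its arguments: {"type":"object","properties":{"deltas":{"type":"array","items":{"type":"array"}},"force":{"type":"number"}},"required":["deltas"]}

```bash
mkdir -p pics
cat > h.py <<'E'
import numpy as np, cv2
from cell import robot, optics
def grab(n):
    f=optics.grab_frame(n); R,_=cv2.Rodrigues(np.array(f["rvec"],float)); f["R"]=R; f["t"]=np.array(f["tvec"],float).reshape(3); f["K"]=np.array(f["camera_matrix"],float); return f
def pts(f,mask=None):
    z=f["range_z"]; m=z>0
    if mask is not None: m&=mask
    v,u=np.nonzero(m); d=z[v,u]; K=f["K"]
    c=np.stack([(u-K[0,2])/K[0,0]*d,(v-K[1,2])/K[1,1]*d,d],1)
    return (c-f["t"])@f["R"], u, v
def proj(f,P):
    c=np.atleast_2d(P)@f["R"].T+f["t"]; q=c@f["K"].T; return q[:,:2]/q[:,2:]
E
python3 - <<'E'
from h import *
for n in("top","side"):
    f=grab(n); cv2.imwrite(f"pics/{n}0.png",f["pixels"]); print(n,(-f["R"].T@f["t"]).round(3))
    for k in("block","plate","clamp","clamp_tip","fixture","holder","bush","dowel"):
        for d in optics.cut_out(n,k)[:3]:
            P,_,_=pts(f,d["region"]); print(k,round(d["p"],2),np.round(d["position"]),d["region"].sum(),np.median(P,0).round(3),np.percentile(P[:,2],[5,95]).round(3) if len(P) else "")
s=robot.sense(); print(s["time_s"],s["tool_pos"],s["eef_rot"],s["finger_gap"])
E
```

```text
top [ 0.414 -0.019  1.08 ]
block 0.58 [338. 214.] 187 [ 0.542 -0.026  0.096] [0.06  0.099]
plate 0.83 [331. 194.] 1095 [ 0.596 -0.016  0.044] [0.041 0.048]
plate 0.6 [316. 270.] 636 [0.403 0.025 0.005] [0.002 0.009]
clamp 0.53 [304. 183.] 239 [0.593 0.045 0.157] [0.072 0.199]
clamp_tip 0.8 [307. 184.] 203 [0.593 0.042 0.162] [0.086 0.199]
fixture 0.65 [327. 207.] 5403 [ 0.582 -0.014  0.015] [0.011 0.07 ]
holder 0.72 [336. 217.] 562 [ 0.527 -0.029  0.036] [0.021 0.039]
bush 0.65 [324. 211.] 5096 [ 0.582 -0.014  0.015] [0.012 0.071]
bush 0.4 [298. 222.] 38 [0.518 0.074 0.031] [0.02  0.035]
side [0.33  1.005 0.849]
block 0.73 [330. 195.] 212 [ 0.542 -0.004  0.084] [0.04 0.1 ]
block 0.23 [301. 188.] 405 [0.595 0.05  0.133] [0.016 0.196]
plate 0.84 [269. 181.] 227 [ 0.771 -0.143  0.007] [0.004 0.01 ]
plate 0.82 [380. 232.] 403 [0.402 0.03  0.007] [0.003 0.01 ]
plate 0.71 [314. 205.] 450 [ 0.585 -0.007  0.047] [0.043 0.049]
clamp 0.86 [305. 188.] 339 [0.594 0.055 0.147] [0.074 0.197]
clamp_tip 0.53 [305. 190.] 347 [0.594 0.056 0.146] [0.07  0.197]
clamp_tip 0.27 [310. 222.] 3124 [0.587 0.045 0.018] [0.01  0.152]
fixture 0.78 [310. 223.] 3143 [0.586 0.046 0.018] [0.009 0.149]
holder 0.53 [336. 212.] 337 [0.526 0.008 0.037] [0.019 0.041]
bush 0.62 [330. 233.] 78 [0.52  0.082 0.029] [0.019 0.036]
dowel 0.39 [254. 217.] 376 [0.758 0.033 0.008] [0.002 0.011]
0.9 [ 0.18065505 -0.57219745  0.20864836] [[-9.53604487e-01  1.14206237e-05  3.01062256e-01]
 [-3.01062255e-01 -1.31340523e-04 -9.53604478e-01]
 [ 2.86509161e-05 -9.99999991e-01  1.28685230e-04]] 0.9975504253683333
```

View pics/top0.png

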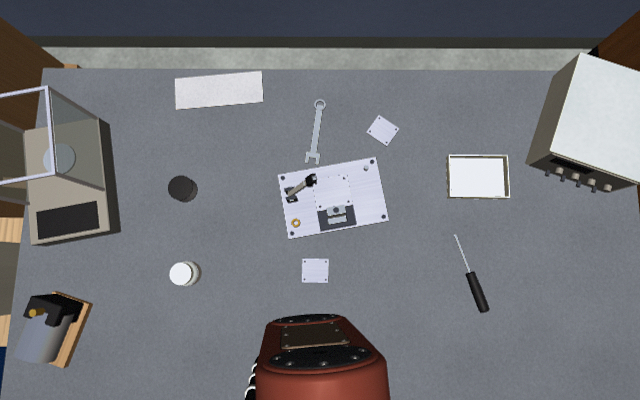

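View pics/side0.png

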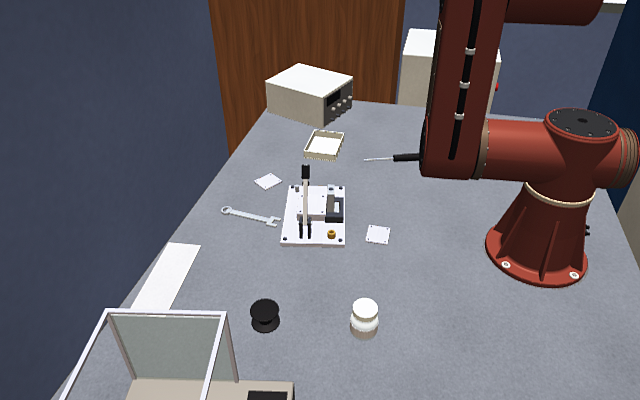

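The top view shows the jig at about px (333,197), turned slightly, with the block at (338,214), the clamp bar up at (300,187), and the bush at (297,222). The side view shows the clamp raised with its tip at (306,170).

```bash
cat > fit.py <<'E'
from h import *
for n in("top","side"):
    f=grab(n)
    P,u,v=pts(f)
    m=(abs(P[:,0]-.582)<.17)&(abs(P[:,1]+.014)<.19)&(P[:,2]>.010)&(P[:,2]<.0205)
    img=np.zeros(f["range_z"].shape,np.uint8); img[v[m],u[m]]=1
    nc,lab,st,ce=cv2.connectedComponentsWithStats(img)
    k=1+np.argmax(st[1:,4]); sel=lab[v,u]==k
    Q=P[sel]; r=cv2.minAreaRect((Q[:,:2]*1000).astype(np.float32)); print(n,"rect",r,Q[:,2].mean())
    pk=(abs(P[:,0]-.54)<.05)&(abs(P[:,1]+.02)<.05)&(P[:,2]>.085)&(P[:,2]<.115)
    B=P[pk]; print("block top",len(B),B.mean(0).round(4),cv2.minAreaRect((B[:,:2]*1000).astype(np.float32)))
    for d in optics.cut_out(n,"plate"):
        Q=pts(f,d["region"])[0]
        if abs(np.median(Q[:,2])-.045)<.01: Q=Q[abs(Q[:,2]-.045)<.005];print("plate",Q.mean(0).round(4),cv2.minAreaRect((Q[:,:2]*1000).astype(np.float32)))
    pk=(abs(P[:,0]-.595)<.05)&(P[:,1]>-.03)&(P[:,1]<.13)&(P[:,2]>.11)
    C=P[pk]; C=C[np.argsort(C[:,2])]
    print("clamp",C[::max(1,len(C)//10)].round(3).tolist())
E
python3 fit.py
```

```text
top rect ((588.9362182617188, -16.513885498046875), (170.58004760742188, 260.05029296875), 11.16942310333252) 0.0146232265887938
block top 165 [ 0.544  -0.0252  0.096 ] ((544.4441528320312, -24.8758487701416), (20.341354370117188, 43.47843933105469), 10.793289184570312)
plate [ 0.5964 -0.0154  0.0446] ((596.0266723632812, -15.034793853759766), (80.42670440673828, 90.15011596679688), 11.285118103027344)
clamp [[0.592, 0.069, 0.11], [0.591, 0.063, 0.125], [0.596, 0.055, 0.137], [0.596, 0.052, 0.151], [0.601, 0.047, 0.161], [0.605, 0.044, 0.172], [0.59, 0.03, 0.18], [0.606, 0.034, 0.189], [0.592, 0.021, 0.195], [0.605, 0.025, 0.197], [0.593, 0.027, 0.199]]
side rect ((589.3760986328125, -13.535842895507812), (168.8541717529297, 264.3807373046875), 11.082422256469727) 0.01649915937522238
block top 103 [ 0.5438 -0.0172  0.0968] ((545.4166259765625, -23.3797664642334), (19.182064056396484, 50.777034759521484), 12.219597816467285)
plate [ 0.5913 -0.0104  0.0462] ((596.6605834960938, -13.740089416503906), (80.56768798828125, 94.62259674072266), 11.802197456359863)
clamp [[0.595, 0.072, 0.111], [0.596, 0.066, 0.122], [0.594, 0.063, 0.133], [0.592, 0.038, 0.145], [0.598, 0.054, 0.155], [0.598, 0.043, 0.163], [0.597, 0.048, 0.173], [0.601, 0.043, 0.18], [0.595, 0.034, 0.188], [0.593, 0.033, 0.194], [0.603, 0.025, 0.199]]
```

Call:
move_arm(deltas=[[0, [0, -10, 0], [0, 6.4, 0]], [0, [-33, -6, -34], [0, 0, 0]], [0, [-33, -6, -34], [0, 0, 0]], [0, [-33, -6, -34], [0, 0, 0]], [0, [-33, -6, -34], [0, 0, 0]], [0, [-33, -6, -34], [0, 0, 0]], [0, [-33, -6, -34], [0, 0, 0]], [0, [-33, -6, -34], [0, 0, 0]], [0, [-33, -6, -34], [0, 0, 0]], [0, [-33, 0, -34], [0, 0, 0]]], force=60)

```text
time_s: 2.1
tool_pos: [0.414, -0.2132, 0.2677]
eef_rot: [[-0.981, 0.001, 0.193], [-0.193, -0.001, -0.981], [-0.001, -1.0, 0.002]]
ft_force: [0.9, -0.8, 0.5]
finger_gap: -0.0
```

Call:
move_arm(deltas=[[0, [-33, 0, -35], [0, 0, 0]], [0, [-33, 0, -35], [0, 0, 0]], [0, [-33, 0, -35], [0, 0, 0]], [0, [-33, 0, -35], [0, 0, 0]], [0, [-33, 0, -35], [0, 0, 0]], [0, [-33, 0, -35], [0, 0, 0]], [0, [-33, 0, -35], [0, 0, 0]], [0, [0, 20, 0], [0, 0, 0]], [0, [0, 0, 0], [0, 0, 0]]])

```text
time_s: 3.0
tool_pos: [0.5917, 0.0716, 0.2436]
eef_rot: [[-0.981, -0.004, 0.195], [-0.195, 0.0, -0.981], [0.004, -1.0, -0.001]]
ft_force: [-0.1, -0.6, -0.6]
finger_gap: 0.002
```

```bash
cat > st.py <<'E'
from h import *
O=np.array([.589,-.0155,0]); a=np.deg2rad(11.1); J=np.array([[np.cos(a),np.sin(a),0],[-np.sin(a),np.cos(a),0],[0,0,1]])
def st():
    s=robot.sense(); R=np.array(s["eef_rot"]); print("t",s["time_s"],"jig mm",(J@(np.array(s["tool_pos"])-O)*1000).round(1),"F jig",(J@np.array(s["ft_force"])).round(1),"gap",round(s["finger_gap"],3)); print((J@R).round(3).tolist())
if __name__=="__main__": st()
E
python3 - <<'E'
from st import *
st()
f=grab("side"); cv2.imwrite("pics/side1.png",cv2.resize(f["pixels"][120:270,220:440],None,fx=3.5,fy=3.5))
E
```

```text
t 3.0 jig mm [ 19.4  84.9 243.6] F jig [-0.2 -0.6 -0.6] gap 0.002
[[-1.0, -0.004, 0.003], [-0.003, 0.001, -1.0], [0.004, -1.0, -0.001]]
```

View pics/side1.png

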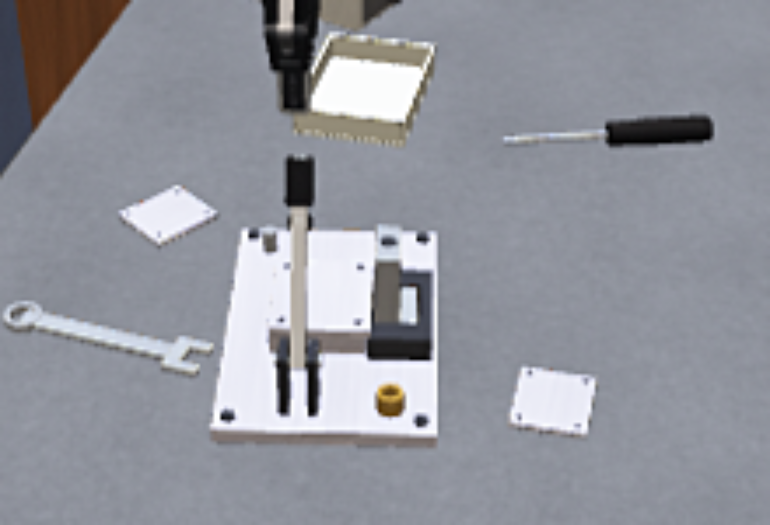

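Call:
move_arm(deltas=[[0, [0, 36, 0], [0, 0, 0]], [0, [0, 36, 13], [0, 0, 0]], [0, [0, 1, 12], [0, 0, 0]], [0, [0, 2, 13], [0, 0, 0]], [0, [0, 3, 12], [0, 0, 0]], [0, [0, 8, 11], [0, 0, 0]], [0, [0, 8, 11], [0, 0, 0]], [0, [0, 10, 9], [0, 0, 0]], [0, [0, 11, 9], [0, 0, 0]], [0, [0, 0, 0], [0, 0, 0]]])

```text
time_s: 4.05
tool_pos: [0.6101, -0.0198, 0.1314]
eef_rot: [[-0.982, 0.0, 0.191], [-0.191, -0.0, -0.982], [-0.0, -1.0, 0.0]]
ft_force: [-0.1, 0.5, -0.2]
finger_gap: 0.001
```

```bash
python3 st.py
```

```text
t 4.05 jig mm [ 19.9  -8.3 131.4] F jig [ 0.   0.5 -0.2] gap 0.001
[[-1.0, 0.0, -0.001], [0.001, -0.0, -1.0], [-0.0, -1.0, 0.0]]
```

Call:
move_arm(deltas=[[0, [0, 12, 5], [0, 0, 0]], [0, [0, 13, 6], [0, 0, 0]], [0, [0, 10, 5], [0, 0, 0]], [0, [0, 10, 4], [0, 0, 0]], [0, [0, 10, 3], [0, 0, 0]], [0, [0, 5, 1], [0, 0, 0]], [0, [0, 3, 0], [0, 0, 0]], [0, [0, 0, 0], [0, 0, 0]]])

```text
time_s: 4.85
tool_pos: [0.6142, -0.0414, 0.0682]
eef_rot: [[-0.981, -0.001, 0.193], [-0.193, 0.0, -0.981], [0.0, -1.0, -0.0]]
ft_force: [-0.4, -0.6, -0.2]
finger_gap: 0.003
```

Run:
```python
from st import *
st()
f=grab("side"); cv2.imwrite("pics/side2.png",cv2.resize(f["pixels"][120:270,220:440],None,fx=3.5,fy=3.5))
P,u,v=pts(f); q=(P-O)@J.T*1000
m=(abs(q[:,0]-20)<8)&(q[:,1]>-25)&(q[:,1]<85)&(q[:,2]>52)&(q[:,2]<110)
for lo in range(-20,90,15):
    k=m&(q[:,1]>=lo)&(q[:,1]<lo+15)
    if k.any(): print(lo,k.sum(),np.median(q[k,2]).round(1))
```

```text
t 4.85 jig mm [ 19.8 -30.3  68.2] F jig [-0.5 -0.5 -0.2] gap 0.003
[[-1.0, -0.0, 0.0], [-0.0, 0.0, -1.0], [0.0, -1.0, -0.0]]
-20 34 87.7
-5 26 84.4
10 16 81.9
25 19 78.9
40 20 75.9
55 21 73.6
70 20 71.3
```

View pics/side2.png

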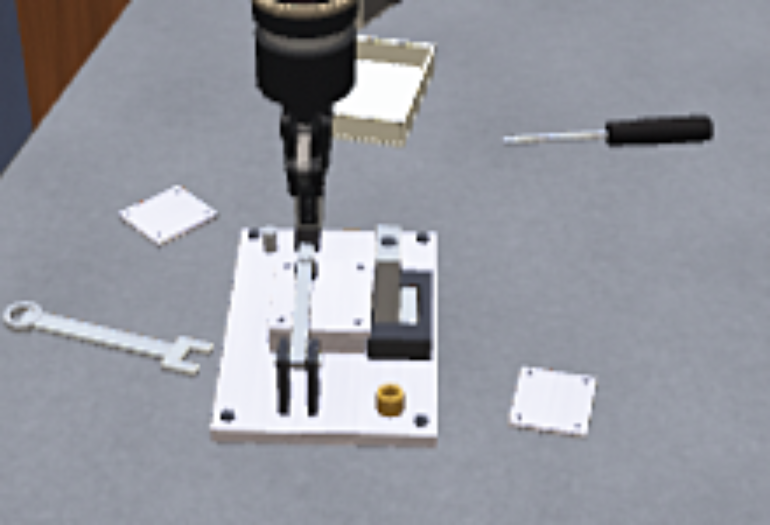

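The clamp is nearly down. The bar still slopes about 0.18 rad, although the fingertip is at z = 68 mm. I'll check this up close with projected points.

Run:
```python
from st import *
im=[]
for n in("side","top"):
    f=grab(n); c=f["pixels"].copy()
    W=lambda p:(np.array(p)/1000.)@J+O
    big=cv2.resize(c,None,fx=8,fy=8,interpolation=cv2.INTER_CUBIC)
    for p,col in (((20,-30,68),(0,0,255)),((20,-32,66),(0,255,0)),((20,102,60),(255,0,0)),((20,-32,90),(255,0,255)),((7.5,0,45),(0,255,255))):
        x,y=(proj(f,W(p))[0]+.5)*8; cv2.circle(big,(int(x),int(y)),3,col,-1)
    x,y=proj(f,W((10,20,60)))[0]*8; x,y=int(x),int(y)
    im.append(big[y-300:y+260,x-190:x+190])
cv2.imwrite("pics/zoom3.png",np.hstack(im))
```

```text
(no output)
```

View pics/zoom3.png

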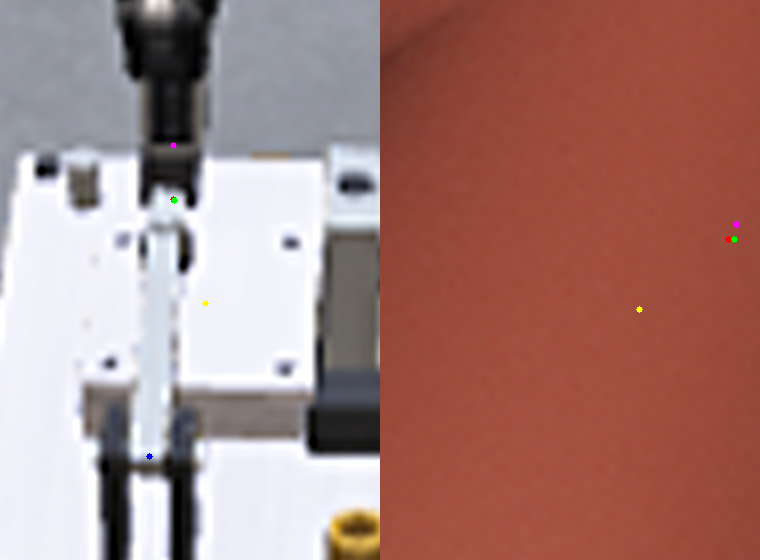

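Run:
```python
from st import *
f=grab("side"); W=lambda p:(np.array(p)/1000.)@J+O
big=cv2.resize(f["pixels"],None,fx=12,fy=12,interpolation=cv2.INTER_NEAREST)
for A,col in((0,(0,0,255)),(.18,(255,0,255))):
    for r in (30,60,90,116,134,152):
        for dx in(-6,6):
            p=(20+dx,102-r*np.cos(A)+5*np.sin(A),60+r*np.sin(A)+5*np.cos(A)); x,y=(proj(f,W(p))[0]+.5)*12; cv2.circle(big,(int(x),int(y)),3,col,-1)
for y0 in(-15,0,15):
    for dx in(-11,11):
        x,y=(proj(f,W((20+dx,-30+y0,68)))[0]+.5)*12; cv2.circle(big,(int(x),int(y)),3,(0,255,0),-1)
x,y=(proj(f,W((20,20,60)))[0]*12).astype(int)
cv2.imwrite("pics/zoom4.png",big[y-330:y+200,x-200:x+250])
P,u,v=pts(f); q=(P-O)@J.T*1000
m=(abs(q[:,0]-20)<16)&(q[:,1]>-60)&(q[:,1]<5)&(q[:,2]>50)&(q[:,2]<125)
for r in sorted(set(v[m])): k=m&(v==r); print(r,[(int(a),*map(int,b)) for a,b in zip(u[k],q[k].round())])
```

```text
176 [(304, 29, -25, 120), (307, 21, -19, 125), (309, 15, -19, 125), (311, 10, -26, 120)]
177 [(304, 30, -25, 117), (305, 26, -19, 121), (306, 23, -14, 125), (307, 21, -19, 121), (308, 18, -17, 122), (309, 15, -19, 121), (310, 13, -18, 122), (311, 10, -22, 119)]
178 [(304, 29, -23, 115), (305, 26, -19, 118), (306, 23, -13, 122), (307, 21, -19, 118), (308, 18, -16, 120), (309, 15, -21, 117), (310, 13, -19, 118), (311, 10, -24, 115)]
179 [(304, 30, -25, 110), (305, 26, -15, 117), (306, 24, -17, 116), (307, 21, -19, 115), (308, 18, -14, 118), (309, 15, -18, 115), (310, 12, -17, 116), (311, 10, -20, 114)]
180 [(304, 30, -25, 107), (305, 26, -17, 112), (306, 24, -18, 112), (307, 21, -15, 114), (308, 18, -20, 111), (309, 15, -18, 112), (310, 13, -20, 111), (311, 10, -27, 106)]
181 [(304, 30, -24, 104), (305, 26, -16, 110), (306, 23, -13, 112), (307, 21, -19, 108), (308, 18, -22, 106), (309, 15, -12, 113), (310, 13, -16, 110), (311, 10, -22, 106)]
182 [(304, 30, -25, 100), (305, 27, -22, 103), (306, 24, -16, 106), (307, 21, -18, 105), (308, 18, -20, 104), (309, 15, -15, 107), (310, 13, -18, 
[... 935 characters left out ...]
, 86), (310, 13, -19, 85), (311, 10, -18, 85)]
189 [(304, 30, -16, 83), (305, 27, -14, 85), (306, 24, -12, 86), (307, 21, -8, 89), (308, 18, -16, 83), (309, 15, -11, 87), (310, 13, -14, 85), (311, 10, -20, 81)]
190 [(304, 29, -12, 82), (305, 26, -6, 87), (306, 24, -9, 84), (307, 21, -10, 84), (308, 18, -9, 85), (309, 15, -9, 85), (310, 13, -15, 81)]
191 [(304, 30, -13, 78), (305, 26, -1, 87), (306, 23, -1, 87), (307, 20, 2, 89), (308, 17, 0, 88), (309, 15, -6, 84), (310, 13, -13, 78)]
192 [(305, 25, 4, 87), (308, 17, 1, 85), (309, 14, 5, 88)]
193 [(309, 15, 1, 82)]
194 [(305, 26, 5, 81)]
195 [(304, 29, -1, 73), (310, 12, 1, 75)]
196 [(304, 28, 4, 74)]
198 [(304, 29, 4, 67), (310, 12, 4, 67)]
```

View pics/zoom4.png

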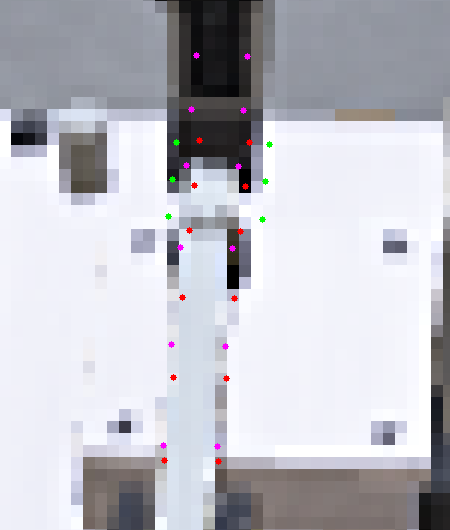

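Run:
```python
from st import *
f=grab("side"); W=lambda p:(np.array(p)/1000.)@J+O
for p in((19.4,85,243.6),(19.4,100,243.6),(19.4,85,265),(19.4,100,265)): print(p,proj(f,W(p))[0].round(1))
st(); s=robot.sense(); print(np.array(s["joints"]).round(2),np.array(s["effort"]).round(1))
```

```text
(19.4, 85, 243.6) [304.  159.2]
(19.4, 100, 243.6) [303.6 162.5]
(19.4, 85, 265) [303.9 151.5]
(19.4, 100, 265) [303.4 154.8]
t 5.1 jig mm [ 20.2 -30.5  69. ] F jig [ 0.4 -0.9 -0.7] gap -0.0
[[-1.0, 0.001, 0.001], [-0.001, -0.0, -1.0], [-0.001, -1.0, 0.0]]
[-16.01   9.88  -4.72  75.37  -0.   152.87] [ -0.  -58.4  49.7   0.    0.    0. ]
```

Call:
move_arm(deltas=[[0, [0, 7, 0], [0, 0, 0]], [0, [0, 6, 1], [0, 0, 0]], [0, [0, 4, 0], [0, 0, 0]], [0, [0, 2, 0], [0, 0, 0]], [0, [0, 0, 0], [0, 0, 0]]])

```text
time_s: 5.6
tool_pos: [0.6142, -0.0424, 0.049]
eef_rot: [[-0.981, -0.001, 0.193], [-0.193, 0.0, -0.981], [0.001, -1.0, -0.0]]
ft_force: [0.4, 0.2, 0.3]
finger_gap: -0.002
```

Call:
move_arm(deltas=[[0, [0, 2, 0], [0, 0, 0]], [0, [0, 1, 0], [0, 0, 0]], [0, [0, 0, 0], [0, 0, 0]]])

```text
time_s: 5.9
tool_pos: [0.6146, -0.0425, 0.0465]
eef_rot: [[-0.981, 0.0, 0.193], [-0.193, -0.0, -0.981], [-0.0, -1.0, 0.0]]
ft_force: [0.4, 0.6, 0.0]
finger_gap: -0.001
```

```bash
cat > bar.py <<'E'
from st import *
st(); f=grab("side"); P,u,v=pts(f); q=(P-O)@J.T*1000
m=(abs(q[:,0]-20)<7)&(q[:,1]>-5)&(q[:,1]<80)&(q[:,2]>52)&(q[:,2]<110)
c=np.polyfit(q[m,1],q[m,2],1); print("slope",-c[0],"z at y=102",np.polyval(c,102))
E
python3 bar.py
```

```text
t 5.9 jig mm [ 20.  -31.5  46.5] F jig [0.5 0.5 0. ] gap -0.001
[[-1.0, 0.0, 0.0], [-0.0, -0.0, -1.0], [-0.0, -1.0, 0.0]]
slope 0.03354025696229896 z at y=102 65.63518505540527
```

Call:
move_arm(deltas=[[0, [0, 2, 0], [0, 0, 0]], [0, [0, 1, 0], [0, 0, 0]], [0, [0, 0, 0], [0, 0, 0]]])

```text
time_s: 6.25
tool_pos: [0.6147, -0.0426, 0.0437]
eef_rot: [[-0.981, 0.0, 0.193], [-0.193, -0.0, -0.981], [-0.0, -1.0, 0.0]]
ft_force: [0.2, -0.4, 1.8]
finger_gap: 0.002
```

```bash
python3 bar.py
```

```text
t 6.25 jig mm [ 20.  -31.5  43.7] F jig [ 0.2 -0.4  1.8] gap 0.002
[[-1.0, 0.0, 0.0], [-0.0, -0.0, -1.0], [-0.0, -1.0, 0.0]]
slope 0.010650200905541446 z at y=102 65.81055687511316
```

Call:
move_arm(deltas=[[0, [0, 1, 0], [0, 0, 0]], [0, [0, 1, 0], [0, 0, 0]], [0, [0, 0, 0], [0, 0, 0]]])

```text
time_s: 6.6
tool_pos: [0.6148, -0.0426, 0.0435]
eef_rot: [[-0.981, 0.001, 0.193], [-0.193, -0.001, -0.981], [-0.001, -1.0, 0.001]]
ft_force: [-7.1, 0.7, 14.8]
finger_gap: -0.0
```

```bash
python3 bar.py
```

```text
t 6.6 jig mm [ 20.1 -31.5  43.5] F jig [-6.8  2.  14.8] gap -0.0
[[-1.0, 0.001, 0.001], [-0.001, -0.001, -1.0], [-0.001, -1.0, 0.001]]
slope 0.017570273279893203 z at y=102 64.98998892423681
```

Call:
move_arm(deltas=[[0, [0, 1, 0], [0, 0, 0]], [0, [0, 0, 0], [0, 0, 0]]])

```text
time_s: 6.85
tool_pos: [0.6148, -0.0426, 0.0434]
eef_rot: [[-0.981, 0.001, 0.193], [-0.193, -0.001, -0.981], [-0.001, -1.0, 0.001]]
ft_force: [-10.3, 1.6, 22.9]
finger_gap: 0.003
```

```bash
python3 bar.py
```

```text
t 6.85 jig mm [ 20.1 -31.6  43.4] F jig [-9.8  3.5 22.9] gap 0.003
[[-1.0, 0.001, 0.001], [-0.001, -0.001, -1.0], [-0.001, -1.0, 0.001]]
slope 0.009471714611296509 z at y=102 65.8558947831456
```

Call:
move_arm(deltas=[[0, [0, -10, 0], [0, 0, 0]], [0, [0, -40, 0], [0, 0, 0]], [0, [0, -45, 0], [0, 0, 0]], [1, [33, 0, -16], [0, 0, 0]], [1, [32, 0, -16], [0, 0, 0]], [1, [0, 0, 0], [0, 0, 0]], [1, [0, 0, 0], [0, 0, 0]], [1, [0, 0, 0], [0, 0, 0]], [1, [0, 0, 0], [0, 0, 0]]])

```text
time_s: 7.8
tool_pos: [0.5455, -0.0241, 0.1356]
eef_rot: [[-0.981, 0.0, 0.193], [-0.193, -0.0, -0.981], [-0.0, -1.0, 0.0]]
ft_force: [-0.6, 0.5, 0.5]
finger_gap: 0.993
```

```bash
python3 bar.py
python3 - <<'E'
from st import *
f=grab("side"); W=lambda p:(np.array(p)/1000.)@J+O
big=cv2.resize(f["pixels"],None,fx=8,fy=8,interpolation=cv2.INTER_NEAREST)
s=robot.sense(); p=J@(np.array(s["tool_pos"])-O)*1000
for dy in(-42,42):
  for b,c in((0,(0,0,255)),(13,(0,255,0)),(35,(255,0,255))):
    x,y=(proj(f,W(p+[0,dy,b]))[0]+.5)*8; cv2.circle(big,(int(x),int(y)),4,c,-1)
for dy in(-22,22):
    x,y=(proj(f,W((-45,dy,97)))[0]+.5)*8; cv2.circle(big,(int(x),int(y)),4,(255,255,0),-1)
x,y=(proj(f,W((0,0,97)))[0]*8).astype(int)
cv2.imwrite("pics/zoom5.png",big[y-280:y+280,x-250:x+400])
P,u,v=pts(f); q=(P-O)@J.T*1000
m=(abs(q[:,0]+45)<14)&(q[:,1]>20)&(q[:,1]<75)&(q[:,2]>100)&(q[:,2]<230)
print("near finger lowest",np.sort(q[m,2])[:12].round(0), np.percentile(q[m,1],[2,50,98]),np.percentile(q[m,0],[2,98]))
E
```

```text
t 7.8 jig mm [-44.4  -0.  135.6] F jig [-0.5  0.6  0.5] gap 0.993
[[-1.0, 0.0, 0.0], [-0.0, -0.0, -1.0], [-0.0, -1.0, 0.0]]
slope 0.008490980242559076 z at y=102 66.0619138557408
near finger lowest [101. 101. 102. 174. 174. 174. 174. 175. 175. 176. 177. 178.] [35.91801697 55.31510961 74.81633182] [-57.21918732 -34.91393562]
```

View pics/zoom5.png

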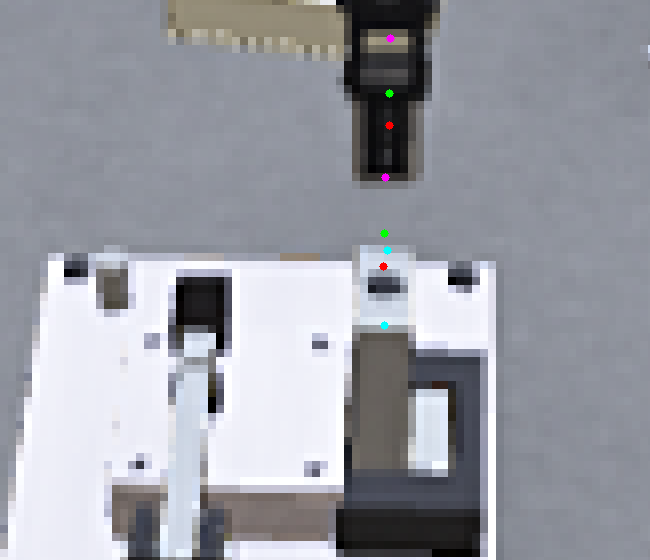

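The clamp reads down. The reported TCP lies about 22 mm beyond the actual fingertips, as both the contact height and the picture show. The open tips sit straight above the block.

Call:
move_arm(deltas=[[1, [1, 40, 0], [0, 0, 0]], [1, [0, 40, 0], [0, 0, 0]], [1, [0, 20, 0], [0, 0, 0]], [1, [0, 8, 0], [0, 0, 0]], [1, [0, 0, 0], [0, 0, 0]], [0.6, [0, 0, 0], [0, 0, 0]], [0.6, [0, 0, 0], [0, 0, 0]], [0.6, [0, 0, 0], [0, 0, 0]]])

```text
time_s: 8.7
tool_pos: [0.5447, -0.0242, 0.0289]
eef_rot: [[-0.981, 0.002, 0.193], [-0.193, -0.001, -0.981], [-0.002, -1.0, 0.001]]
ft_force: [-0.9, 0.0, -0.5]
finger_gap: 0.602
```

Run:
```python
from st import *
st()
f=grab("side"); W=lambda p:(np.array(p)/1000.)@J+O
big=cv2.resize(f["pixels"],None,fx=8,fy=8,interpolation=cv2.INTER_CUBIC)
for dy in(-22,22):
  for z in (97,51):
    x,y=(proj(f,W((-45,dy,z)))[0]+.5)*8; cv2.circle(big,(int(x),int(y)),4,(255,255,0),-1)
x,y=(proj(f,W((0,0,80)))[0]*8).astype(int)
cv2.imwrite("pics/zoom6.png",big[y-280:y+280,x-250:x+400])
P,u,v=pts(f); q=(P-O)@J.T*1000
m=(abs(q[:,0]+45)<14)&(q[:,1]>24)&(q[:,1]<60)&(q[:,2]>42)&(q[:,2]<100)
print("near finger lowest",np.sort(q[m,2])[:14].round(0), np.percentile(q[m,1],[2,50,98]),np.percentile(q[m,0],[2,98]))
```

```text
t 8.7 jig mm [-45.2   0.   28.9] F jig [-0.8  0.2 -0.5] gap 0.602
[[-1.0, 0.002, 0.0], [-0.0, -0.001, -1.0], [-0.002, -1.0, 0.001]]
near finger lowest [43. 46. 46. 50. 58. 59. 59. 59. 59. 60. 64. 64. 64. 64.] [25.37988594 36.62002184 43.29945967] [-54.89687954 -35.75263631]
```

View pics/zoom6.png

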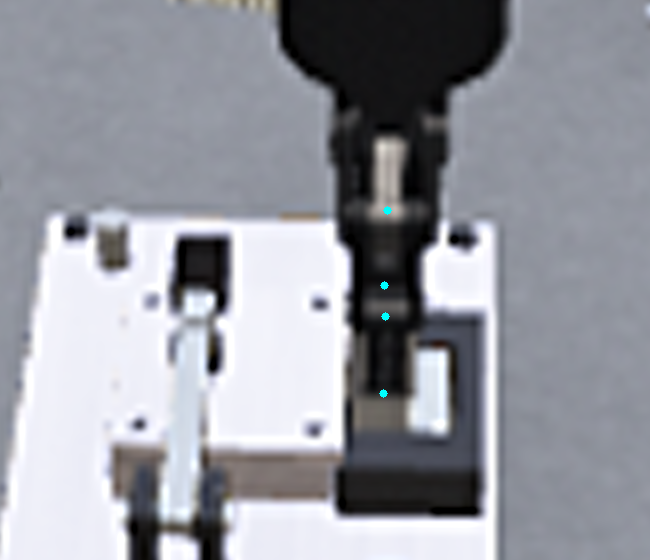

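The near finger is alongside the block's narrow face, with its tip at about z = 57 mm at px (383,395). I'm closing now.

Call:
move_arm(deltas=[[0.4, [0, 0, 0], [0, 0, 0]], [0.4, [0, 0, 0], [0, 0, 0]], [0.4, [0, 0, 0], [0, 0, 0]], [0.4, [0, 0, 0], [0, 0, 0]]], force=100)

```text
time_s: 9.15
tool_pos: [0.5443, -0.024, 0.0286]
eef_rot: [[-0.981, 0.001, 0.193], [-0.193, -0.0, -0.981], [-0.001, -1.0, 0.001]]
ft_force: [-1.1, 0.7, 5.7]
finger_gap: 0.499
```

```bash
python3 st.py
```

```text
t 9.15 jig mm [-45.5   0.3  28.6] F jig [-0.9  0.9  5.7] gap 0.499
[[-1.0, 0.001, 0.0], [-0.0, -0.001, -1.0], [-0.001, -1.0, 0.001]]
```

Call:
move_arm(deltas=[[0.4, [0, -0.5, 0], [0, 0, 0]], [0.4, [0, 0, 0], [1.5, 0, 0]], [0.4, [0, 0, 0], [1.5, 0, 0]], [0.4, [0, 0, 0], [0, 0, 0]]])

```text
time_s: 9.55
tool_pos: [0.5442, -0.0238, 0.0289]
eef_rot: [[-0.981, 0.012, 0.193], [-0.193, -0.054, -0.98], [-0.001, -0.998, 0.055]]
ft_force: [-0.0, -1.1, 6.1]
finger_gap: 0.501
```

```bash
cat >> st.py <<'E'
    s=robot.sense(); R=J@np.array(s["eef_rot"]); print("roll deg",round(np.degrees(np.arctan2(R[1,1],-R[2,1])),2),"T jig",(J@np.array(s["ft_torque"])).round(2))
E
python3 st.py
```

```text
File "st.py", line 6
    s=robot.sense(); R=J@np.array(s["eef_rot"]); print("roll deg",round(np.degrees(np.arctan2(R[1,1],-R[2,1])),2),"T jig",(J@np.array(s["ft_torque"])).round(2))
IndentationError: unexpected indent
```

Call:
move_arm(deltas=[[0.4, [0, 0, 0], [1.5, 0, 0]], [0.4, [0, 0, 0], [1.5, 0, 0]], [0.4, [0, 0, 0], [0, 0, 0]]])

```text
time_s: 9.85
tool_pos: [0.5442, -0.0235, 0.0291]
eef_rot: [[-0.981, 0.022, 0.192], [-0.194, -0.104, -0.976], [-0.001, -0.994, 0.106]]
ft_force: [-2.4, 0.6, 9.0]
finger_gap: 0.5
```

```bash
sed -i 's/^if __name.*/if __name__=="__main__":\n    st()/' st.py; python3 st.py
python3 - <<'E'
from st import *
f=grab("side"); W=lambda p:(np.array(p)/1000.)@J+O
big=cv2.resize(f["pixels"],None,fx=8,fy=8,interpolation=cv2.INTER_CUBIC)
x,y=(proj(f,W((-20,0,80)))[0]*8).astype(int)
cv2.imwrite("pics/zoom7.png",big[y-280:y+280,x-250:x+300])
E
```

```text
t 9.85 jig mm [-45.5   0.7  29.1] F jig [-2.3  1.   9. ] gap 0.5
[[-1.0, 0.001, 0.001], [-0.001, -0.106, -0.994], [-0.001, -0.994, 0.106]]
roll deg -6.11 T jig [ 0.43  0.36 -0.04]
```

View pics/zoom7.png

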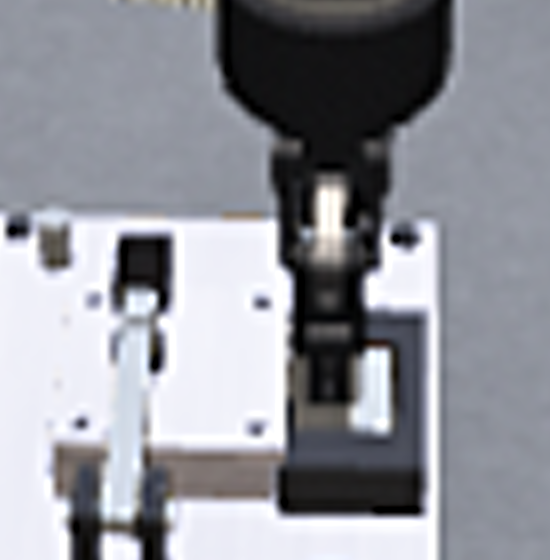

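Call:
move_arm(deltas=[[0.4, [0, -0.4, 0], [-2, 0, 0]], [0.4, [0, -0.4, 0], [-2, 0, 0]], [0.4, [0, -0.4, 0], [-2, 0, 0]], [0.4, [0, -0.4, 0], [-2, 0, 0]], [0.4, [0, -0.4, 0], [-2, 0, 0]], [0.4, [0, 0, 0], [-2.2, 0, 0]], [0.4, [0, 0, 0], [0, 0, 0]]])

```text
time_s: 10.6
tool_pos: [0.544, -0.0234, 0.0295]
eef_rot: [[-0.981, -0.021, 0.191], [-0.192, 0.109, -0.975], [-0.001, -0.994, -0.111]]
ft_force: [4.5, 4.5, -3.1]
finger_gap: 0.499
```

```bash
python3 st.py
```

```text
t 10.6 jig mm [-45.7   0.9  29.5] F jig [ 5.3  3.5 -3.1] gap 0.499
[[-1.0, 0.001, -0.0], [0.0, 0.111, -0.994], [-0.001, -0.994, -0.111]]
roll deg 6.36 T jig [ 0.69 -1.02 -0.09]
```

Call:
move_arm(deltas=[[0.4, [0, -0.3, 0], [3, 0, 0]], [0.4, [0, -0.3, 0], [3, 0, 0]], [0.4, [0, -0.3, 0], [3, 0, 0]], [0.4, [0, -0.2, 0], [3.5, 0, 0]], [0.4, [0, 0, 0], [0, 0, 0]], [0.4, [0, -0.3, 0], [-3, 0, 0]], [0.4, [0, -0.3, 0], [-3, 0, 0]], [0.4, [0, -0.3, 0], [-3, 0, 0]], [0.4, [0, -0.2, 0], [-3.5, 0, 0]], [0.4, [0, 0, 0], [0, 0, 0]]])

```text
time_s: 11.6
tool_pos: [0.544, -0.0235, 0.0316]
eef_rot: [[-0.981, -0.021, 0.191], [-0.192, 0.11, -0.975], [-0.001, -0.994, -0.112]]
ft_force: [3.8, 6.0, -2.6]
finger_gap: 0.5
```

```bash
python3 st.py
```

```text
t 11.6 jig mm [-45.7   0.8  31.6] F jig [ 4.9  5.1 -2.6] gap 0.5
[[-1.0, 0.001, -0.001], [0.001, 0.112, -0.994], [-0.001, -0.994, -0.112]]
roll deg 6.45 T jig [ 1.09 -1.18 -0.1 ]
```

Call:
move_arm(deltas=[[0.4, [0, -0.3, 0], [3, 0, 0]], [0.4, [0, -0.3, 0], [3, 0, 0]], [0.4, [0, -0.3, 0], [3, 0, 0]], [0.4, [0, -0.2, 0], [3.5, 0, 0]], [0.4, [0, 0, 0], [0, 0, 0]], [0.4, [0, -0.3, 0], [-3, 0, 0]], [0.4, [0, -0.3, 0], [-3, 0, 0]], [0.4, [0, -0.3, 0], [-3, 0, 0]], [0.4, [0, -0.2, 0], [-3.5, 0, 0]], [0.4, [0, 0, 0], [0, 0, 0]]])

```text
time_s: 12.6
tool_pos: [0.544, -0.0236, 0.0338]
eef_rot: [[-0.981, -0.021, 0.19], [-0.192, 0.11, -0.975], [-0.001, -0.994, -0.112]]
ft_force: [4.2, 5.1, -4.0]
finger_gap: 0.503
```

```bash
python3 st.py
python3 - <<'E'
from st import *
for n in("side","top"):
    f=grab(n); P,u,v=pts(f); q=(P-O)@J.T*1000
    # holder top rim on -x side & ends
    for nm,m in(("holder end+y",(q[:,0]>-68)&(q[:,0]<-25)&(q[:,1]>28)&(q[:,1]<45)),("holder -x rim",(q[:,0]>-71)&(q[:,0]<-65)&(abs(q[:,1])<40))):
        k=m&(q[:,2]>28)&(q[:,2]<50)
        if k.sum()>3: print(n,nm,k.sum(),np.percentile(q[k,2],[50,75,90]).round(1))
E
```

```text
t 12.6 jig mm [-45.7   0.7  33.8] F jig [ 5.1  4.2 -4. ] gap 0.503
[[-1.0, 0.001, -0.001], [0.001, 0.112, -0.994], [-0.001, -0.994, -0.112]]
roll deg 6.44 T jig [ 0.89 -1.19 -0.09]
side holder end+y 73 [39.4 40.4 46. ]
side holder -x rim 27 [38.3 38.9 39.7]
```

Call:
move_arm(deltas=[[0.4, [0, -0.3, 0], [3, 0, 0]], [0.4, [0, -0.3, 0], [3, 0, 0]], [0.4, [0, -0.3, 0], [3, 0, 0]], [0.4, [0, -0.2, 0], [3.5, 0, 0]], [0.4, [0, 0, 0], [0, 0, 0]], [0.4, [0, -0.3, 0], [-3, 0, 0]], [0.4, [0, -0.3, 0], [-3, 0, 0]], [0.4, [0, -0.3, 0], [-3, 0, 0]], [0.4, [0, -0.2, 0], [-3.5, 0, 0]], [0.4, [0, 0, 0], [0, 0, 0]]])

```text
time_s: 13.7
tool_pos: [0.5441, -0.0238, 0.036]
eef_rot: [[-0.981, -0.021, 0.19], [-0.192, 0.11, -0.975], [-0.001, -0.994, -0.112]]
ft_force: [4.8, 4.8, -3.5]
finger_gap: 0.506
```

Call:
move_arm(deltas=[[0.4, [0, -0.3, 0], [3, 0, 0]], [0.4, [0, -0.3, 0], [3, 0, 0]], [0.4, [0, -0.3, 0], [3, 0, 0]], [0.4, [0, -0.2, 0], [3.5, 0, 0]], [0.4, [0, 0, 0], [0, 0, 0]], [0.4, [0, -0.3, 0], [-3, 0, 0]], [0.4, [0, -0.3, 0], [-3, 0, 0]], [0.4, [0, -0.3, 0], [-3, 0, 0]], [0.4, [0, -0.2, 0], [-3.5, 0, 0]], [0.4, [0, 0, 0], [0, 0, 0]]])

```text
time_s: 14.7
tool_pos: [0.5441, -0.0239, 0.0383]
eef_rot: [[-0.982, -0.02, 0.19], [-0.191, 0.109, -0.975], [-0.001, -0.994, -0.111]]
ft_force: [4.7, 3.0, -3.5]
finger_gap: 0.503
```

```bash
python3 st.py
cat > hold.py <<'E'
from st import *
f=grab("side"); P,u,v=pts(f); q=(P-O)@J.T*1000
m=(q[:,0]>-71)&(q[:,0]<-65)&(abs(q[:,1])<40)&(q[:,2]>28)&(q[:,2]<50)
print("holder rim",m.sum(),np.percentile(q[m,2],[50,75,90]).round(1))
m=(abs(q[:,0]-7)<30)&(q[:,1]>10)&(q[:,1]<44)&(abs(q[:,2]-45)<6); print("plate z",np.median(q[m,2]).round(1))
E
python3 hold.py
```

```text
t 14.7 jig mm [-45.7   0.4  38.3] F jig [ 5.1  2.  -3.5] gap 0.503
[[-1.0, 0.001, -0.001], [0.001, 0.111, -0.994], [-0.001, -0.994, -0.111]]
roll deg 6.37 T jig [ 0.61 -1.26 -0.17]
holder rim 28 [38.5 39.7 40.8]
plate z 46.5
```

Call:
move_arm(deltas=[[0.4, [0, -0.3, 0], [3, 0, 0]], [0.4, [0, -0.3, 0], [3, 0, 0]], [0.4, [0, -0.3, 0], [3, 0, 0]], [0.4, [0, -0.2, 0], [3.5, 0, 0]], [0.4, [0, 0, 0], [0, 0, 0]], [0.4, [0, -0.3, 0], [-3, 0, 0]], [0.4, [0, -0.3, 0], [-3, 0, 0]], [0.4, [0, -0.3, 0], [-3, 0, 0]], [0.4, [0, -0.2, 0], [-3.5, 0, 0]], [0.4, [0, 0, 0], [0, 0, 0]]])

```text
time_s: 15.75
tool_pos: [0.5442, -0.0242, 0.0407]
eef_rot: [[-0.982, -0.02, 0.19], [-0.191, 0.108, -0.976], [-0.001, -0.994, -0.11]]
ft_force: [5.4, 4.1, -3.7]
finger_gap: 0.503
```

Call:
move_arm(deltas=[[0.4, [0, -0.3, 0], [3, 0, 0]], [0.4, [0, -0.3, 0], [3, 0, 0]], [0.4, [0, -0.3, 0], [3, 0, 0]], [0.4, [0, -0.3, 0], [3, 0, 0]], [0.4, [0, -0.3, 0], [-3, 0, 0]], [0.4, [0, -0.3, 0], [-3, 0, 0]], [0.4, [0, -0.3, 0], [-3, 0, 0]], [0.4, [0, -0.3, 0], [-3, 0, 0]], [0.4, [0, -0.3, 0], [3, 0, 0]], [0.4, [0, -0.3, 0], [3, 0, 0]]])

```text
time_s: 16.75
tool_pos: [0.543, -0.0248, 0.0433]
eef_rot: [[-0.982, -0.002, 0.191], [-0.191, -0.0, -0.982], [0.002, -1.0, 0.0]]
ft_force: [-0.4, 0.4, -3.4]
finger_gap: 0.505
```

```bash
python3 st.py; python3 hold.py
```

```text
t 16.75 jig mm [-46.9  -0.2  43.3] F jig [-0.3  0.4 -3.4] gap 0.505
[[-1.0, -0.002, -0.002], [0.002, -0.0, -1.0], [0.002, -1.0, 0.0]]
roll deg -0.0 T jig [0.   0.02 0.01]
holder rim 27 [37.4 39.3 40.5]
plate z 46.3
```

Call:
move_arm(deltas=[[0.4, [0, -2, 0], [0, 0, 0]], [0.4, [0, -4, 0], [0, 0, 0]], [0.4, [0, -5, 0], [0, 0, 0]], [0.4, [0, -3, 0], [0, 0, 0]], [0.4, [0, 0, 0], [0, 0, 0]], [0.4, [0, 0, 0], [0, 0, 0]], [0.4, [0, 0, 0], [0, 0, 0]]])

```text
time_s: 17.5
tool_pos: [0.5436, -0.024, 0.0578]
eef_rot: [[-0.981, -0.001, 0.193], [-0.193, 0.003, -0.981], [0.0, -1.0, -0.004]]
ft_force: [-0.3, 0.4, -3.0]
finger_gap: 0.501
```

```bash
python3 st.py; python3 hold.py; python3 bar.py
python3 - <<'E'
from st import *
f=grab("side"); W=lambda p:(np.array(p)/1000.)@J+O
big=cv2.resize(f["pixels"],None,fx=8,fy=8,interpolation=cv2.INTER_CUBIC)
for x0 in(-56,-36):
  for z,c in((37,(0,0,255)),(52,(0,255,0))):
    x,y=(proj(f,W((x0,22,z)))[0]+.5)*8; cv2.circle(big,(int(x),int(y)),3,c,-1)
x,y=(proj(f,W((-20,0,80)))[0]*8).astype(int)
cv2.imwrite("pics/zoom8.png",big[y-280:y+300,x-300:x+300])
P,u,v=pts(f); q=(P-O)@J.T*1000
m=(abs(q[:,0]+46)<8)&(q[:,1]>12)&(q[:,1]<28)&(q[:,2]>30)&(q[:,2]<80)
print("block face z hist",np.histogram(q[m,2],np.arange(30,82,4)))
E
```

```text
t 17.5 jig mm [-46.2   0.4  57.8] F jig [-0.2  0.5 -3. ] gap 0.501
[[-1.0, -0.0, 0.0], [-0.0, 0.004, -1.0], [0.0, -1.0, -0.004]]
roll deg 0.21 T jig [-0.03  0.05 -0.06]
holder rim 28 [37.9 39.2 40.6]
plate z 46.2
t 17.55 jig mm [-46.2   0.5  57.8] F jig [-0.2 -0.1 -4. ] gap 0.504
[[-1.0, -0.0, 0.0], [-0.0, 0.004, -1.0], [0.0, -1.0, -0.004]]
slope 0.023156176633178257 z at y=102 65.20510209989553
block face z hist (array([ 0,  1,  2,  0,  0,  1,  8,  6,  6,  8,  6, 10]), array([30, 34, 38, 42, 46, 50, 54, 58, 62, 66, 70, 74, 78]))
```

View pics/zoom8.png

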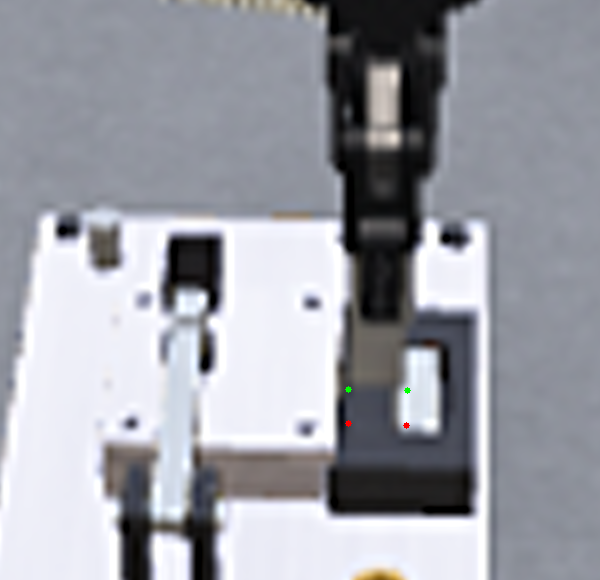

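The block's lower edge is at about px (378,387), level with the 15 mm mark. The slot below it is empty, the clamp is down and the plate hasn't moved. I'll do one averaged clamp check and a plate check, then hand in.

```bash
for i in 1 2 3 4; do python3 bar.py | grep slope; done
python3 - <<'E'
from st import *
f=grab("top")
for d in optics.cut_out("top","plate"): 
    Q=pts(f,d["region"])[0]
    print(d["p"],np.median(Q,0).round(3))
f=grab("side")
for d in optics.cut_out("side","plate"):
    Q=pts(f,d["region"])[0]
    if abs(np.median(Q[:,2])-.045)<.01: Q=Q[abs(Q[:,2]-.045)<.005];print("plate",Q.mean(0).round(4),cv2.minAreaRect((Q[:,:2]*1000).astype(np.float32)))
s=robot.sense(); print(s["time_s"],np.abs(s["qd"]).max())
E
```

```text
slope 0.012373943413962524 z at y=102 65.65840661534017
slope 0.026509399325049376 z at y=102 65.10058867410895
slope 0.018568087106176936 z at y=102 65.66140175622314
slope 0.021059612796881705 z at y=102 65.32396878904429
0.56 [ 0.772 -0.148  0.006]
plate [ 0.5908 -0.0085  0.0464] ((596.2764892578125, -13.268863677978516), (79.55023193359375, 99.8885726928711), 11.72568416595459)
18.05 0.13184957565772534
```

```bash
python3 -c "
from st import *
print(robot.job_done()); st()"
```

```text
the job is handed in; nothing more can be done
None
the job is handed in; nothing more can be done
```

The job is done and handed in at about 18 s. The clamp bar is down on the plate, and the block is out of its slot, still gripped.

- **Clamp:** I pushed the bar down with the shut fingers until it met a firm stop, at about 23 N.
- **Block:** I gripped its narrow faces at 100 N and rocked it about ±6.3° (±6° on the last swings). That was six full swings or more to each side while it was still in the slot. I eased it up about 1 mm per swing under a light pull of about 3–4 N wherever I read the force, which was at the end of each group of swings.
- **Final position:** the block is within about 0.2° of upright, with its underside about 15 mm above the slot. The force reading is about 3–4 N, which is just the block's weight, so it is touching nothing.

**Last checks:**
- **Holder:** it read seated throughout, with its rim at 37–39 mm.
- **Plate:** the side camera shows it where it was, within camera noise. In the last top picture the network didn't report this plate, only a smaller look-alike.
- **Other objects:** I saw nothing else on the jig disturbed. I did not measure the bench items again at the end.

**Disagreements:**
- **Fingertip position:** the reported tool point lay about 22 mm beyond the actual fingertips, shown by both contact and pictures. I corrected for it when gripping.
- **Clamp angle:** after release, the depth readings gave 0.012–0.027 rad rather than 0. Against the firm stop they gave 0.009–0.018 rad. I put this mostly down to camera bias, but a slight spring-back of the rubber foot is possible.

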